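# Set the orange filter slide on its stop pin and start the count

## Robot

A 6-joint arm with a two-finger parallel gripper is mounted at the origin on the work surface. World frame = base frame: x ahead of the robot, y to its left, z up, the work surface at z = 0. Lengths are in m, angles in degrees, forces in N, time in s.
With the tool pointing down it reaches from about 0.325 to 0.775 m from the base axis. Payload 5.5 kg.
Tool frame: the origin (TCP) lies at the centre of the arm's flange, where the gripper is bolted on; the fingertips stand 182 mm ahead of it and the grasp point (between the pads) lies 163 mm ahead of it; z points along the fingers, y is the direction in which the jaws open and shut (so a half turn about z gives the same grasp; the last joint's range is limited). The gripper opens to 88 mm and grips with 3 to 60 N. Pads are 20 mm wide; open, the fingers measure 115 mm over their backs; the gripper's body (75 mm by 178 mm) begins 61 mm behind the grasp point.
Start: joints at [-79.681, 5.22, 70.514, -0, 104.267, -3.249], TCP at [0.141, -0.583, 0.405] pointing down, gripper open.
Joint ranges: [-164.24, 164.24], [-49.07, 125.15], [9.68, 141.18], [-86.29, 266.29], [3.28, 154.24], [-151.56, 151.56]. Speed limits (degrees/s): [147.25, 147.25, 172.46, 180, 180, 180].

## Interface

Orientations are given as [roll, pitch, yaw] about the fixed x, y, z axes, in that order (R = Rz(yaw) Ry(pitch) Rx(roll)).
In Python, from station import r gives the robot as it stands. The module is installed in compiled form; this text tells all that it offers. Calls block until the motion is done:
- r.reach(position, orientation): joint-space move of the TCP to a pose.
- r.servo_line(position, rotation=None, speed=0.15): straight line of the TCP; rotation=None keeps the orientation; speed is the mean speed in m/s.
- r.move_joints(angles): joint-space move.
- r.let_go() and r.grab(squeeze=None): open the fingers fully, or close them until they stop; squeeze is the grip in N (None keeps the last).
- r.wait(seconds).
- r.inverse_kinematics(position, orientation): joint angles nearest the present ones, or None.
- r.sense(): the state.
- r.snapshot(name): name is "side" or "top"; returns a dict with "frame" (400x640x3 uint8, red, green, blue), "fx", "fy", "cx", "cy" (pixels), "dist_coeffs" ([k1, k2, p1, p2, k3] as OpenCV has them; the pictures are not rectified), "R" (3x3) and "t" (3): a world point X has camera coordinates R X + t. Camera axes: x right, y down, z forward; pixel columns grow to the right and rows downward; lengths in m; the calibration is good to about 2 mm. A picture is of the moment at which its call begins. There is no depth.
A pose or a line that the arm cannot do raises r.IKError and nothing moves.
- r.hand_in(): hands the job in, once; it reports no verdict.
The state is a dict: "clock": time; "joints": joint angles; "joint_vel": joint speeds; "joint_torque": joint torques, N m; "tcp_pos": TCP position; "orientation": TCP orientation; "contact_force": force on the tool from outside, world axes, zero at the start; "torque": the same for the moment, N m; "opening": finger opening in m.
Only numpy, scipy, OpenCV 4.12 (cv2) and the standard library are available. Lean on these libraries where they do the work, as an engineer would, in place of code of your own. Each camera call takes 0.05 s, during which the arm holds its last target.

## Task

On the filter holder with the orange thumb plate, push the sprung slide in until its red stop pin has dropped behind the slide's tooth, then let go so that the slide springs back and stays caught on the pin at half travel. Then press the green button on the white counter box to start the reading. Use only the fingertips: do not grip the thumb plate or touch either stop pin, leave the blue slide where it is and leave the other things on the bench alone.

Things in the scene. Friction and masses are not known exactly. Their poses are not given: they have to be found in the camera images.
- orange_unit: filter holder with the orange filter, bolted to the bench, left or right of the counter box; 235 x 165 x 90 mm. Origin on the bench under the stop pin; x axis = the way the slide is pushed in, z up. Thumb plate at the -x end (towards the robot), two black heads on chrome posts at x = 70 mm (tops 82 mm high, ends 76 mm to either side); pin bridge 54 mm high, pin head top 70 mm
- orange_plate (a point): centre of the pushing face of the orange upright thumb plate: 44 mm wide, 14 mm thick, from 16 to 84 mm above the bench, this point 60 mm above it. Moves with the slide. x axis = the way to push (level, into the holder), z up. At rest 115 mm behind (-x of) the holder's origin. Free space in front; behind the plate the pin bridge starts 103 mm beyond the face
- orange_slide (a joint): travel of the orange slide in m: 0 = sprung out (rest), 0.024 = caught on the stop pin (half travel), 0.048 = end stop. The spring always pushes it back (2.4 N at 0, 5.3 N at the end); a slow push takes 3 to 9 N. Going in, its tooth lifts the pin, which drops behind it at about 0.024. Let go from 0.027 or more (end stop included), it comes back to 0.024 and stays; let go before the pin has dropped it returns to 0
- orange_pin (a joint): height of the orange holder's stop pin (steel pin with red head 18 mm across) in m: 0 = down, about 0.006 = lifted on the tooth; down both at rest and when the slide is caught
- blue_plate (a point): centre of the pushing face of the blue upright thumb plate: 44 mm wide, 14 mm thick, from 16 to 84 mm above the bench, this point 60 mm above it. Moves with the slide. x axis = the way to push (level, into the holder), z up. At rest 115 mm behind (-x of) the holder's origin. Free space in front; behind the plate the pin bridge starts 103 mm beyond the face
- blue_unit: filter holder with the blue filter, bolted to the bench, left or right of the counter box; 235 x 165 x 90 mm. Origin on the bench under the stop pin; x axis = the way the slide is pushed in, z up. Thumb plate at the -x end (towards the robot), two black heads on chrome posts at x = 70 mm (tops 82 mm high, ends 76 mm to either side); pin bridge 54 mm high, pin head top 70 mm
- blue_slide (a joint): travel of the blue slide in m, 0 = out; it is the same mechanism and must stay at 0
- blue_pin (a joint): height of the blue holder's stop pin (red head too), 0 = down
- counter: white counter box 110 x 80 x 42 mm fixed between the two holders, origin at the centre of its underside, display at its +x end
- start_top (a point): top centre of the round green push button (26 mm across) on the counter box, 60 mm above the bench when not pressed; press straight down
- start (a joint): travel of the green button in m: 0 = up, 0.006 = fully down (5 N); springs back. Counts as pressed beyond 0.004
- bolt: loose steel bolt lying, 36 mm long, 15 mm high; origin under its shank
- lamp_head: loose upright black cylinder with red tip, 44 mm across, 52 mm high; origin at underside
- acrylic_ring: loose clear ring lying flat, 80 mm across, 12 mm high; origin at underside
- post_stand: loose chrome rod stand, foot 72 mm across, 130 mm high; origin at underside
- radio: loose black pocket receiver lying flat, 85 x 135 x 30 mm; origin at underside
- screwdriver: loose screwdriver lying, yellow handle; about 200 mm long; origin at underside
- speaker: loose black speaker box 85 x 85 x 115 mm high; origin at underside
Not all that is in view belongs to the job. Leave any yellow look-alike of the counter alone.

How it is judged (in metres and radians):
On the way, in this order (a step that is already met when the one before it is completed fails the run):
1. the orange slide is pushed in so far that its tooth lifts the stop pin (over 4 mm) (value of joint orange_pin above 0.004 m).
2. the orange slide, let go, rests caught on its stop pin at half travel (21.5 to 26.5 mm, pin down, fingers off) (value of joint orange_slide between 0.0215 and 0.0265 m and value of joint orange_pin below 0.002 m and velocity of joint orange_slide between -0.01 and 0.01 m/s and contact force between the fingers and orange_slide below 0.1 N), for 0.2 s.
3. the green button is pressed (beyond 4 mm) (value of joint start above 0.004 m), for 0.05 s.
At the end, for the whole second after the job is handed in: The orange slide rests caught on its stop pin at half travel (21.5 to 26.5 mm) with the pin down (under 2 mm), the blue slide is fully out (under 3 mm) and the green button is up again (under 1.5 mm) (value of joint orange_slide between 0.0215 and 0.0265 m and value of joint orange_pin below 0.002 m and velocity of joint orange_slide between -0.01 and 0.01 m/s and value of joint blue_slide below 0.003 m and value of joint start below 0.0015 m); the robot touches nothing.
It fails at once if the green button is pressed while the orange slide is not caught on its pin (value of joint start above 0.003 m and not (value of joint orange_slide between 0.0215 and 0.0265 m and value of joint orange_pin below 0.002 m)).
It fails at once if the blue slide is pushed (over 5 mm) (value of joint blue_slide above 0.005 m).
It fails at once if the orange thumb plate is gripped (squeezed on its front and its back at once) (contact force between the fingers and orange_slide_c0 above 2 N and contact force between the fingers and orange_slide_c1 above 2 N).
It fails at once if a stop pin is touched by the robot (contact force between any of the fingers, the arm and orange_pin above 1 N or contact force between any of the fingers, the arm and blue_pin above 1 N).
It fails at once if a loose thing on the bench is moved by more than 25 mm or lifted (distance of any of bolt, lamp_head, acrylic_ring, post_stand, radio, screwdriver, speaker from where it was at the start of the episode above 0.025 m).
It also fails if it takes over 45 s, if anything falls off the work surface, if the arm or the gripper's body presses on something with over 40 N, if the wrist force passes 120 N, or if a joint passes its speed limit or range.

## Working session

There is one attempt and no reset: what is moved stays moved. The work goes in short steps, each a Python script; the robot and the scene stay as the last script left them, time stands still between calls to the robot, and variables do not carry over. Pictures are saved under pics/ and viewed, and the job is handed in when it is done.

```bash
mkdir -p pics; cat > h.py <<'E'
import numpy as np, cv2
from station import r
def snap(n,f):
    s=r.snapshot(n); cv2.imwrite(f'pics/{f}.png',cv2.cvtColor(s['frame'],cv2.COLOR_RGB2BGR)); return s
def ray(s,uv):
    K=np.array([[s['fx'],0,s['cx']],[0,s['fy'],s['cy']],[0,0,1]])
    p=cv2.undistortPoints(np.array([[uv]],float),K,np.array(s['dist_coeffs']))[0,0]
    R=np.array(s['R']);t=np.array(s['t'])
    return -R.T@t, R.T@np.array([p[0],p[1],1])
def onz(s,uv,z):
    c,d=ray(s,uv); return c+d*(z-c[2])/d[2]
def proj(s,X):
    K=np.array([[s['fx'],0,s['cx']],[0,s['fy'],s['cy']],[0,0,1]])
    return cv2.projectPoints(np.array(X,float).reshape(-1,1,3),cv2.Rodrigues(np.array(s['R']))[0],np.array(s['t'],float),K,np.array(s['dist_coeffs']))[0][:,0]
E
python3 - <<'E'
from h import *
import pickle
d={n:snap(n,n+'0') for n in('top','side')}
pickle.dump(d,open('s0.pkl','wb'))
for n in d: c,_=ray(d[n],(320,200)); print(n,c)
st=r.sense();print(st['clock'],st['tcp_pos'],st['orientation'],st['opening'])
E
```

```text
top [0.42169907 0.01057689 1.30652329]
side [-0.13741622  0.92602983  0.91970643]
0.1 [ 0.14074194 -0.58330396  0.40361593] [-1.79898388e+02 -3.49057066e-03  1.35644495e+01] 0.08778845326626164
```

View pics/top0.png

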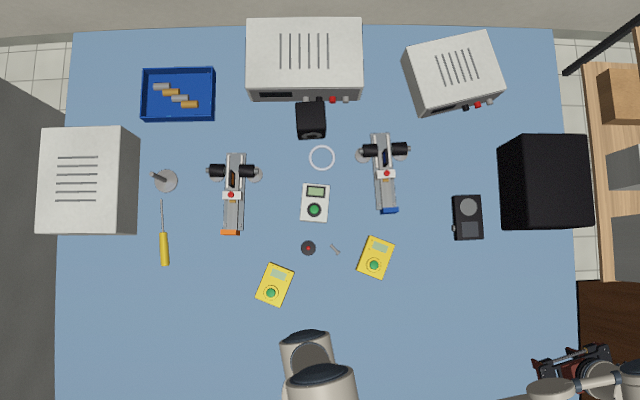

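View pics/side0.png

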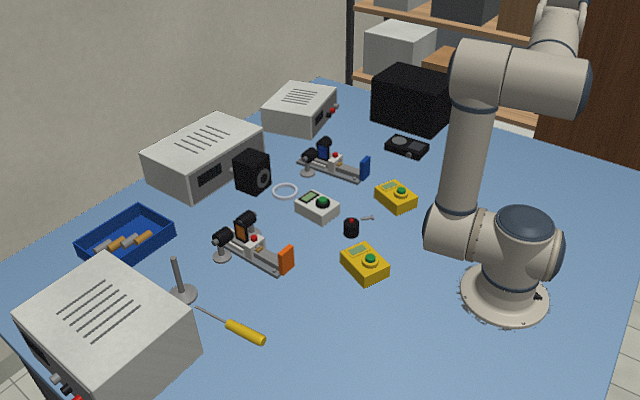

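The top view shows the orange holder on the left: plate at about (231,232) and red pin head at about (231,195). The white counter's green button is at (314,210), and the blue holder is on the right with its plate at (389,210). Two yellow decoys sit nearer the robot. Next I'll measure with colour masks.

```bash
cat > m.py <<'E'
from h import *
def blobs(s,lo,hi,box):
    hsv=cv2.cvtColor(s['frame'],cv2.COLOR_RGB2HSV)
    m=cv2.inRange(hsv,lo,hi); k=np.zeros_like(m);x0,y0,x1,y1=box;k[y0:y1,x0:x1]=m[y0:y1,x0:x1]
    n,l,st,c=cv2.connectedComponentsWithStats(k)
    return [(c[i],st[i],l==i) for i in range(1,n) if st[i][4]>8]
def tri(s1,u1,s2,u2):
    c1,d1=ray(s1,u1);c2,d2=ray(s2,u2);d1/=np.linalg.norm(d1);d2/=np.linalg.norm(d2)
    a=np.linalg.lstsq(np.c_[d1,-d2],c2-c1,rcond=None)[0]
    p,q=c1+a[0]*d1,c2+a[1]*d2
    return (p+q)/2,np.linalg.norm(p-q)
E
python3 - <<'E'
from m import *
import pickle
np.set_printoptions(precision=4,suppress=True)
d=pickle.load(open('s0.pkl','rb'))
T,S=d['top'],d['side']
specs={'orange':((7,150,120),(16,255,255),(215,220,250,245),(265,235,305,285)),
'red':((0,150,80),(6,255,255),(220,185,245,205),(245,228,265,248)),
'redblue':((0,150,80),(6,255,255),(375,165,400,185),(328,148,345,165)),
'green':((50,100,30),(85,255,255),(300,195,330,220),(310,190,335,215)),
'blue':((105,150,50),(125,255,255),(375,200,402,220),(352,150,375,185))}
for k,(lo,hi,bt,bs) in specs.items():
    a=blobs(T,lo,hi,bt);b=blobs(S,lo,hi,bs)
    for n,q in(('top',a),('side',b)):
        for c,st,m in q:
            pts=np.argwhere(m)[:,::-1].astype(np.float32)
            print(k,n,c,st,cv2.minAreaRect(pts))
    if a and b:
        A=max(a,key=lambda x:x[1][4])[0];B=max(b,key=lambda x:x[1][4])[0];print(' tri',*tri(T,A,S,B))
f=lambda im,b,s:cv2.resize(im[b[1]:b[3],b[0]:b[2],::-1],None,fx=s,fy=s,interpolation=cv2.INTER_NEAREST)
cv2.imwrite('pics/ct.png',f(T['frame'],(190,140,350,260),5))
cv2.imwrite('pics/cs.png',f(S['frame'],(200,170,350,285),5))
E
```

```text
orange top [228.1781 231.9452] [221 230  15   5  73] ((228.0, 232.0), (4.0, 14.0), 90.0)
orange side [286.866  257.9416] [278 244  16  31 291] ((287.176513671875, 258.7059020996094), (27.649059295654297, 15.522278785705566), 75.96376037597656)
 tri [0.473  0.2486 0.0598] 0.006343222663484215
red top [230.3913 194.2174] [228 192   6   5  23] ((230.5, 194.0), (4.0, 5.0), 90.0)
red side [253.6897 237.4483] [251 235   6   7  29] ((253.5, 238.0), (6.0, 5.0), 90.0)
 tri [0.5824 0.2435 0.0672] 0.0010678500726345594
redblue top [386.3684 172.7895] [384 171   5   5  19] ((386.0, 173.0), (4.0, 4.0), 90.0)
redblue side [335.0667 154.2667] [333 153   5   4  15] ((335.0000305175781, 154.0), (4.242640495300293, 2.8284268379211426), 45.0)
 tri [ 0.6393 -0.2046  0.0678] 0.0018466423744299971
green top [313.8806 209.    ] [310 205   9   9  67] ((314.0, 209.0), (8.0, 8.0), 90.0)
green side [322.2712 200.1525] [318 197  10   8  59] ((322.5, 200.5), (7.0, 9.0), 90.0)
 tri [0.5381 0.0054 0.0586] 0.001442163509292434
blue top [389.0568 210.3523] [381 207  18   7  88] ((389.3975830078125, 210.3729705810547), (5.341609001159668, 17.20178985595703), 84.80557250976562)
blue side [364.4588 167.7526] [360 156  10  25 194] ((364.5, 168.0), (24.0, 9.0), 90.0)
 tri [ 0.5324 -0.2111  0.053 ] 0.0009209445837063162
```

View pics/ct.png

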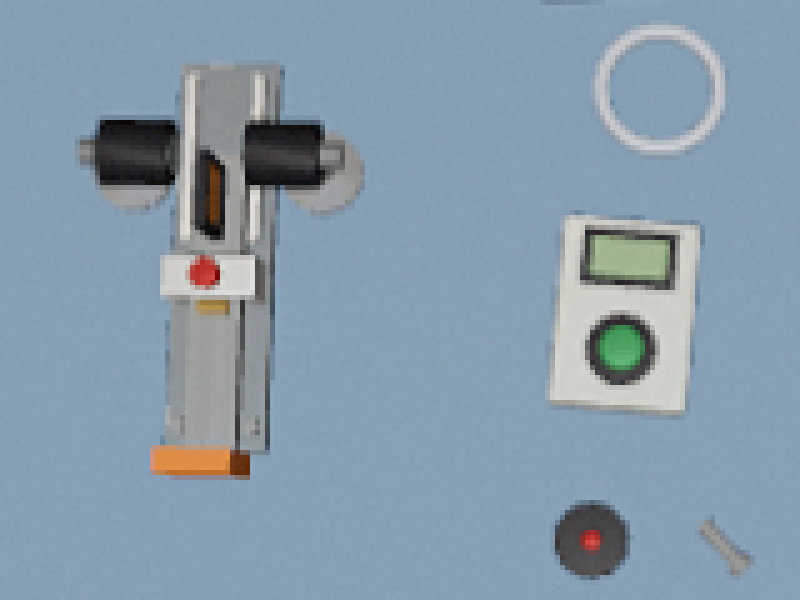

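View pics/cs.png

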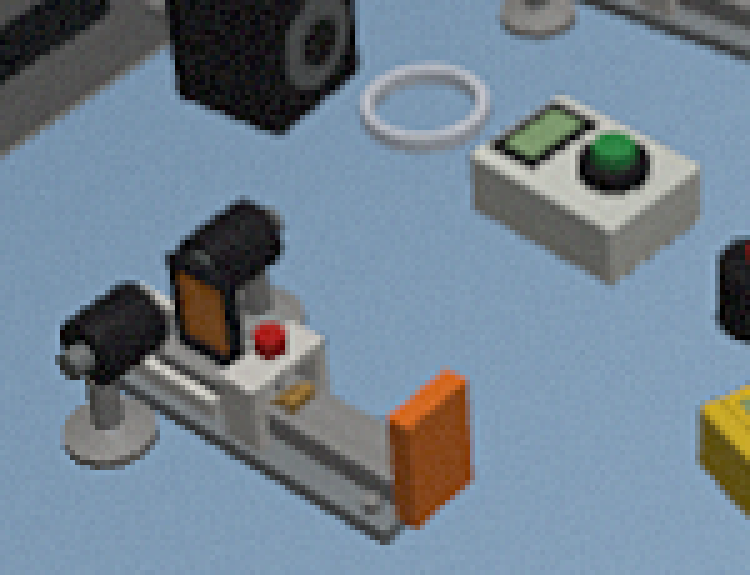

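```bash
python3 - <<'E'
from m import *
import pickle
np.set_printoptions(precision=4,suppress=True)
d=pickle.load(open('s0.pkl','rb'));T,S=d['top'],d['side']
# pixel centre offset: crop coordinate/5 - 0.5
P=lambda x,y:(190+x/5-.5,140+y/5-.5)
for n,p,z in [('plate TL',(152,448),.084),('plate TR',(232,449),.084),('plate BL front',(152,475),.084),('plate BR front',(232,476),.084),('pin',(205,272),.070),
 ('bridgeTL',(161,255),.054),('bridgeTR',(255,256),.054),('bridgeBL',(160,298),.054),('bridgeBR',(254,300),.054),
 ('headL far',(98,153),.07),('headR',(323,153),.07),('button',(622,348),.06),
 ('boxTL',(565,215),.042),('boxTR',(700,227),.042),('boxBL',(549,402),.042),('boxBR',(685,412),.042),('lamp',(592,540),.052),('bolt',(726,547),.007)]:
    print(n,onz(T,P(*p),z))
Q=lambda x,y:(200+x/5-.5,170+y/5-.5)
print('side: plate top corners')
for n,p in [('outer front L',(415,412+0)),]:pass
# front face: top-left (back-left?) corners
for p in [(390,412),(446,371),(468,380),(411,420)]: print(p,onz(S,Q(*p),.084))
E
```

```text
plate TL [0.4827 0.2692 0.084 ]
plate TR [0.4818 0.2242 0.084 ]
plate BL front [0.4677 0.269  0.084 ]
plate BR front [0.4667 0.2241 0.084 ]
pin [0.5834 0.243  0.07  ]
bridgeTL [0.5957 0.2718 0.054 ]
bridgeTR [0.5945 0.2171 0.054 ]
bridgeBL [0.5707 0.272  0.054 ]
bridgeBR [0.5689 0.2175 0.054 ]
headL far [0.6531 0.306  0.07  ]
headR [0.6515 0.176  0.07  ]
button [0.5383 0.0057 0.06  ]
boxTL [0.6183 0.0381 0.042 ]
boxTR [ 0.6103 -0.0406  0.042 ]
boxBL [0.5091 0.0482 0.042 ]
boxBR [ 0.5024 -0.0303  0.042 ]
lamp [0.4295 0.0241 0.052 ]
bolt [ 0.4246 -0.0544  0.007 ]
side: plate top corners
(390, 412) [0.4848 0.263  0.084 ]
(446, 371) [0.4812 0.2242 0.084 ]
(468, 380) [0.4682 0.2231 0.084 ]
(411, 420) [0.4729 0.2615 0.084 ]
```

The measurements agree with the given sizes:

| Check | Measured | Given or expected |
|---|---|---|
| Face to pin | 116 mm | 115 mm |
| Plate width | 45 mm | 44 mm |
| Bridge start beyond the face | ~103 mm | 103 mm |
| Button height by triangulation | 58.6 mm | ~60 mm |

The unit's yaw is about -1.5°. I'll close the fingers and approach the front of the plate.

```bash
python3 - <<'E'
from m import *
np.set_printoptions(precision=4,suppress=True)
r.grab(5)
r.servo_line([0.10,-0.45,0.45],speed=0.25)
yaw=-1.5
u=np.array([np.cos(np.radians(yaw)),np.sin(np.radians(yaw)),0])
face=np.array([0.4672,0.2465,0.0])
p=face-u*0.045; p[2]=0.42
c=[(180,0,yaw),(180,0,yaw+180)]
for o in c: print(o,r.inverse_kinematics(p,o))
r.reach(p,c[0])
p[2]=0.232; r.servo_line(p,speed=0.15)
s=r.sense();print(s['clock'],s['tcp_pos'],s['orientation'],s['opening'],s['contact_force'],s['joints'])
S=snap('side','side1');T=snap('top','top1')
cv2.imwrite('pics/s1.png',cv2.resize(S['frame'][150:300,200:350,::-1],None,fx=4,fy=4))
E
```

```text
(180, 0, -1.5) [ 26.4136 -11.5766  85.1366  -0.     106.44   117.9136]
(180, 0, 178.5) [ 26.4136 -11.5766  85.1366   0.     106.44   -62.0864]
6.2917 [0.4225 0.2478 0.2331] [-179.9505   -0.0971   -1.4992] 0.0006886760455739094 [-0.6167 -0.1293  0.4199] [ 26.4127 -10.0268 102.7806  -0.0017  87.1373 117.9119]
```

View pics/s1.png

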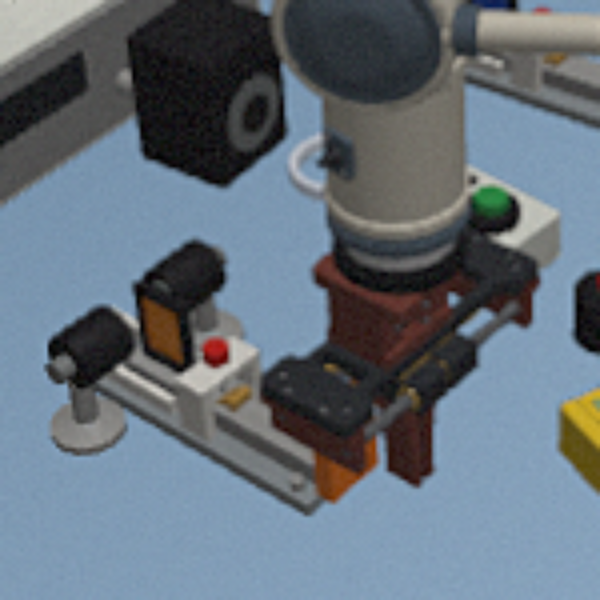

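The closed fingers stand in front of the orange plate and the body clears it above. Next is the push in small steps, watching force.

```bash
python3 - <<'E'
from m import *
np.set_printoptions(precision=3,suppress=True)
yaw=-1.5
u=np.array([np.cos(np.radians(yaw)),np.sin(np.radians(yaw)),0])
face=np.array([0.4672,0.2465,0.0])
q=lambda d:np.r_[(face+u*d)[:2],0.232]
f0=r.sense()['contact_force']@u
r.servo_line(q(-0.022),speed=0.05)
d0=None; d=-0.022
while d<0.032:
    d+=0.002; r.servo_line(q(d),speed=0.03)
    s=r.sense(); f=s['contact_force']@u-f0; a=(np.array(s['tcp_pos'])-face)@u
    print(round(d*1e3,1),round(a*1e3,2),round(f,2),s['contact_force'])
    if d0 is None and f<-1.5: d0=a; print('contact')
    if d0 is not None and a-d0>0.034: break
    if f<-14: break
print(s['clock'])
S=snap('side','side2')
cv2.imwrite('pics/s2.png',cv2.resize(S['frame'][150:300,200:350,::-1],None,fx=4,fy=4))
E
```

```text
-20.0 -20.04 -0.85 [-0.788 -0.275  0.253]
-18.0 -17.96 -0.47 [-0.399 -0.136 -0.276]
-16.0 -15.91 -0.43 [-0.362 -0.053  0.242]
-14.0 -13.91 0.06 [ 0.135 -0.092 -0.161]
-12.0 -11.92 0.68 [ 0.768  0.512 -0.354]
-10.0 -10.12 -1.59 [-1.523 -0.344  1.017]
contact
-8.0 -8.0 -3.24 [-3.14   1.058  1.085]
-6.0 -6.01 -4.63 [-4.545  0.446  1.691]
-4.0 -4.19 -6.35 [-6.276  0.124  2.273]
-2.0 -2.11 -4.59 [-4.522 -0.234  1.23 ]
0.0 -0.09 -6.69 [-6.619 -0.128  2.4  ]
2.0 1.77 -5.41 [-5.328  0.506  3.18 ]
4.0 4.15 -3.09 [-2.999  0.762  0.49 ]
6.0 6.28 -1.18 [-1.109  0.124 -0.886]
8.0 8.17 -1.63 [-1.565 -0.103  0.948]
10.0 10.21 -1.4 [-1.348 -0.853  1.15 ]
12.0 12.33 0.4 [0.491 0.854 0.657]
14.0 13.93 -4.24 [-4.198 -1.256  1.257]
16.0 15.98 -3.2 [-3.128  0.093  1.823]
18.0 17.99 -3.67 [-3.595 -0.     1.995]
20.0 20.0 -4.16 [-4.115 -0.848  1.949]
22.0 21.98 -4.76 [-4.711 -1.031  2.593]
24.0 23.96 -4.4 [-4.367 -1.45   2.253]
12.75
```

View pics/s2.png

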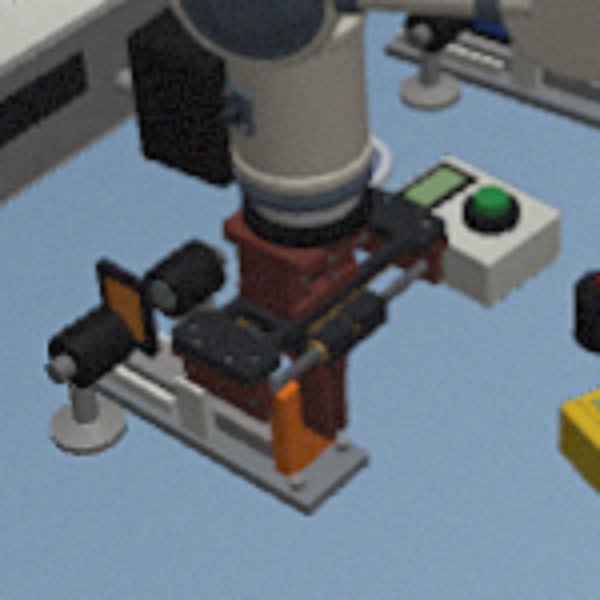

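Travel is about 34 mm, and the force dip at 22 mm fits the pin dropping. The view shows the slide well in. Backing off now to let it catch.

```bash
python3 - <<'E'
from m import *
np.set_printoptions(precision=4,suppress=True)
yaw=-1.5
u=np.array([np.cos(np.radians(yaw)),np.sin(np.radians(yaw)),0])
face=np.array([0.4672,0.2465,0.0])
q=lambda d:np.r_[(face+u*d)[:2],0.232]
r.servo_line(q(0.008),speed=0.03)
r.servo_line(q(-0.05),speed=0.08)
p=q(-0.05);p[2]=0.36;r.servo_line(p,speed=0.2)
r.wait(0.2)
r.reach([0.40,0.05,0.36],[180,0,-1.5])
s=r.sense();print(s['clock'],s['contact_force'])
S=snap('side','side3');T=snap('top','top3')
b=blobs(S,(7,150,120),(16,255,255),(240,220,305,285));
for x in b: print(x[0],x[1])
f=lambda im,b,s:cv2.resize(im[b[1]:b[3],b[0]:b[2],::-1],None,fx=s,fy=s,interpolation=cv2.INTER_NEAREST)
cv2.imwrite('pics/ct3.png',f(T['frame'],(190,140,350,260),5))
cv2.imwrite('pics/cs3.png',f(S['frame'],(200,170,350,285),5))
E
```

```text
16.1583 [0.6846 0.0373 0.573 ]
[279.8097 254.2872] [271 241  16  30 289]
```

View pics/ct3.png

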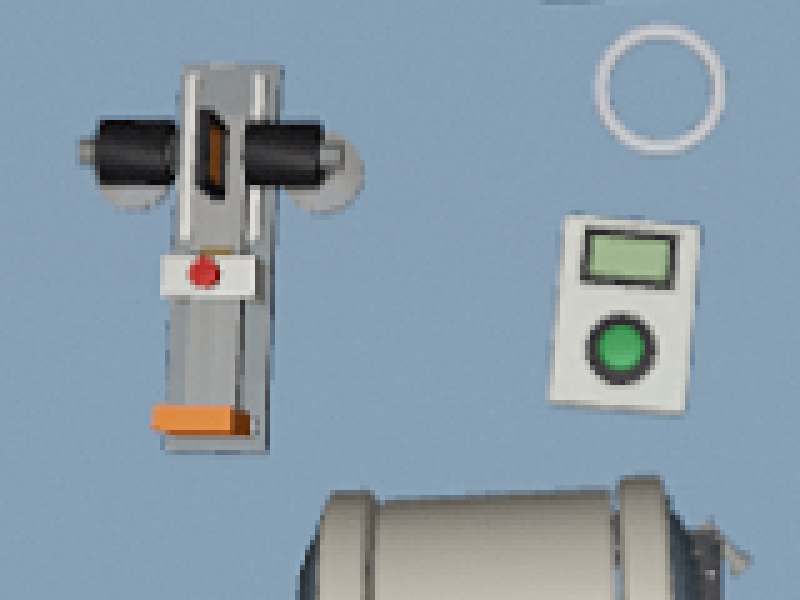

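View pics/cs3.png

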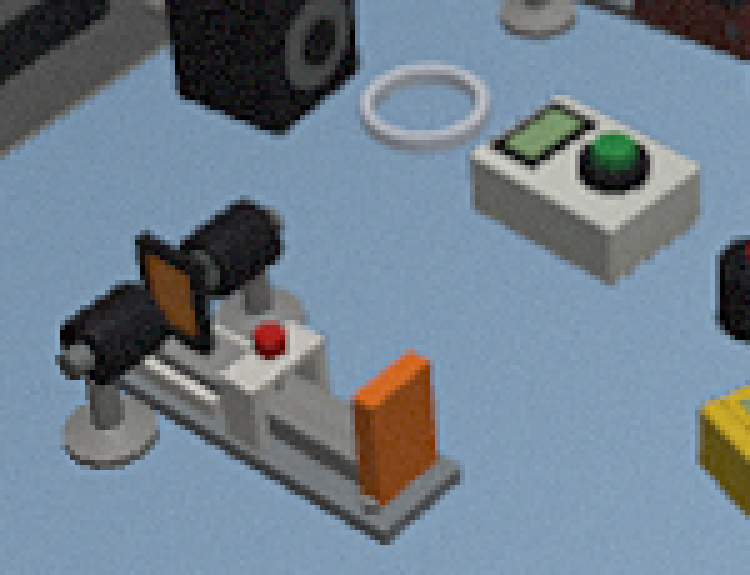

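The slide is caught: the plate's front edge moved 42 crop px (8.4 px), about 23.4 mm, and the pin head is down. Next is the button at (0.538, 0.0055).

```bash
python3 - <<'E'
from m import *
np.set_printoptions(precision=3,suppress=True)
b=np.array([0.5382,0.0055])
r.reach([*b,0.36],[180,0,-1.5])
r.servo_line([*b,0.182+0.066],speed=0.15); r.wait(0.2)
f0=np.array(r.sense()['contact_force'])[2]; zc=None
z=0.066
while z>0.050:
    z-=0.001; r.servo_line([*b,0.182+z],speed=0.02); r.wait(0.05)
    s=r.sense(); f=s['contact_force'][2]-f0; tz=s['tcp_pos'][2]-.182
    print(round(z,4),round(tz,4),round(f,2))
    if f>9: break
r.wait(0.2);s=r.sense();print(s['clock'],s['tcp_pos'],s['contact_force'])
S=snap('side','side4')
r.servo_line([*b,0.30],speed=0.15)
r.reach([0.40,0.05,0.36],[180,0,-1.5]); r.wait(.3)
s=r.sense();print(s['clock'],s['contact_force'])
S=snap('side','side5');T=snap('top','top5')
print(blobs(S,(7,150,120),(16,255,255),(240,220,305,285))[0][:2],[x[:2] for x in blobs(S,(50,100,30),(85,255,255),(310,190,335,215))],[x[:2] for x in blobs(S,(105,150,50),(125,255,255),(352,150,375,185))],[x[:2] for x in blobs(T,(105,150,50),(125,255,255),(375,200,402,220))])
E
```

```text
0.065 0.065 -1.0
0.064 0.0642 0.46
0.063 0.0632 0.46
0.062 0.0621 2.06
0.061 0.0612 2.45
0.06 0.0601 3.22
0.059 0.0591 4.17
0.058 0.0583 4.95
0.057 0.0582 9.52
20.8917 [0.538 0.006 0.24 ] [-1.243 -0.027  9.512]
22.475 [-0.782  0.091 -0.074]
(array([279.773, 254.289]), array([271, 241,  16,  30, 291], dtype=int32)) [(array([322.317, 200.25 ]), array([318, 197,  10,   8,  60], dtype=int32))] [(array([366.127, 171.905]), array([363, 165,   7,  15,  63], dtype=int32))] [(array([388.955, 210.36 ]), array([380, 207,  19,   7,  89], dtype=int32))]
```

View pics/side4.png

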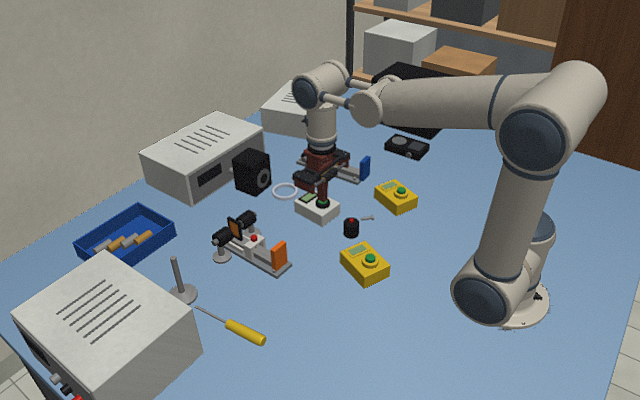

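View pics/top5.png

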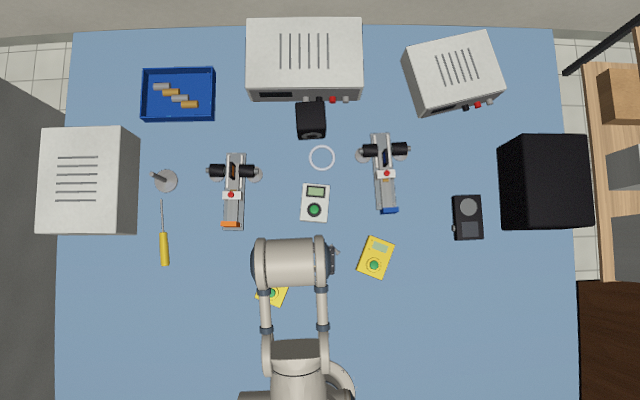

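The button force rose to about 5 N over 6 mm and then hit a hard stop, which is the fully-down signature. It is up again, and the slide is still caught. Handing in.

```bash
python3 -c "
from station import r
r.hand_in(); s=r.sense(); print(s['clock'],s['contact_force'])"
```

```text
the job is handed in; nothing more can be done
the job is handed in; nothing more can be done
```

I pushed the orange slide in with closed fingertips, let it spring back onto its pin, then pressed the green button and handed the job in at about 22.5 s. There is no verdict to report, because the hand-in gives none.

- **Slide:** I pushed it about 34 mm in. The push force rose to 6.7 N, then fell away around 22 mm of travel, where the pin should drop. After I backed off, the pictures put it at about 23.4 mm with the red pin head down. It was in the same place after the button press.
- **Button:** The force rose to about 5 N over roughly 6 mm of travel and then met a hard stop (9.5 N), so it was fully down, and I held it there for over 0.2 s. Afterwards it was up again in the picture.
- **Fingertip height:** First contact with the button came 2–4 mm higher than expected. Closed fingertips that reach slightly further than stated would explain this. The rise to 5 N followed by a hard stop still indicates a full press.
- **Blue slide and loose things:** The blue plate was in the same place in the top view. The side view of it was partly blocked by the arm, so that number could not be compared. The loose things looked unmoved where visible. The lamp head and bolt were hidden under the arm in the last top view, but still in place in the picture taken during the press.

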